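# Feed a pine block through the guide to its end stop

## Task

Push the large pine block lying in front of the screwed-down wooden guide through the narrow gap between the guide's two cheeks, in by the flared side and out past them, until its leading end sits flush against the end stop. Push it with the fingertips along the bench, without lifting or tipping it, leave everything else on the bench where it is, and finish with the hand clear.

Things in the scene. Friction and masses are not known exactly. Their poses are not given: they have to be found in the camera images.
- pine_block: Large pine offcut, loose, flat on the bench, 64 (its x) x 140 (y) x 38 mm (z), 0.11 to 0.23 kg. Origin at the centre of its underside. It goes through the gap lengthwise. It starts on the flared side of the guide, its centre 140 to 170 mm from the guide's origin along the guide's +y, up to 25 mm to either side, turned up to 0.35 rad.
- guide: Brown wooden feed guide fixed to the bench, 34 mm high, no base plate. Origin on the bench midway between its two cheeks; the feed runs towards its -y. Cheeks 40 x 40 mm, at x = 34 to 74 and -34 to -74 mm, y = -20 to 20 mm: the gap is 68 mm wide, 40 mm long. Yaw -0.12 to 0.2 rad.
- guide_mouth (a point): Point on the bench in the middle of the guide's flared mouth, at guide x = 0, y = +48 mm; axes as the guide's. Flared lead-ins on the cheeks narrow the mouth evenly from 94 mm wide here to 68 mm at guide y = +20 mm.
- guide_stop (a point): Point on the bench at the middle of the end stop's face, at guide x = 0, y = -172 mm; axes as the guide's. The stop is a bar 100 mm wide, 34 mm high. Seated flush, the block's centre is 70 mm before this face, at guide y = -102 mm, and its trailing end is 12 mm beyond the cheeks.
- pencil: Flat carpenter's pencil lying beside the guide on the robot's side, 14 x 169 (y) x 8 mm, bystander. Origin at the centre of its underside.
- small_offcut: The small pine offcut, 55 x 90 (y) x 18 mm, to the right in front of the drill press, bystander. Origin at the centre of its underside.
- sanding: Cork sanding block, 60 x 114 (y) x 31 mm, at the left, bystander. Origin at the centre of its underside.
- tape_roll: Roll of tape lying flat, 106 mm across, 48 mm high, at the left, bystander. Origin at the centre of its underside.
- pliers: Combination pliers lying flat, 73 x 173 (y) x 21 mm, at the left, bystander. Origin at the centre of its underside.

How it is judged (in metres and radians):
On the way:
1. the block lies flat on the bench lengthwise in the gap between the cheeks (y of pine_block in the frame of guide between -0.045 and 0.06 m and x of pine_block in the frame of guide between -0.006 and 0.006 m and angle between the y axis of pine_block and the y axis of guide, either way round below 0.1 rad and height (world z) of pine_block below 0.006 m), for 0.1 s.
At the end, for the whole second after the job is handed in: The block lies flat and at rest beyond the cheeks, its leading end within 4 mm of the end stop, within 12 mm of the guide's centre line sideways and within 0.07 rad of straight (y of pine_block in the frame of guide between -0.106 and -0.098 m and x of pine_block in the frame of guide between -0.012 and 0.012 m and angle between the y axis of pine_block and the y axis of guide, either way round below 0.07 rad and height (world z) of pine_block below 0.005 m and angle between pine_block's own z axis and vertical below 0.05 rad and linear speed of pine_block below 0.01 m/s); the robot touches nothing.
It fails at once if the block is lifted (underside more than 12 mm above the bench) or tipped (more than 0.2 rad) (height (world z) of pine_block above 0.012 m or angle between pine_block's own z axis and vertical above 0.2 rad).
It fails at once if a bystander is moved by more than 20 mm (distance of any of pencil, small_offcut, sanding, tape_roll, pliers from where it was at the start of the episode above 0.02 m).
It also fails if it takes over 72 s, if anything falls off the work surface, if the arm or the gripper's body presses on something with over 40 N, if the wrist force passes 120 N, or if a joint passes its speed limit or range.

## Robot

A 6-joint arm with a two-finger parallel gripper is mounted at the origin on a cart in front of the work surface, level with it; the furniture and walls round the work are solid. World frame = base frame: x ahead of the robot, y to its left, z up, the work surface at z = 0. Lengths are in m, angles in degrees, forces in N, time in s.
With the tool pointing down it reaches from about 0.35 to 0.875 m from the base axis. Payload 4.2 kg.
Tool frame: the origin (TCP) lies on the centre line of the jaws, within the pads' length; the fingertips stand 11 mm ahead of it and the grasp point (between the pads) lies 8 mm behind it; z points along the fingers, y is the line along which they close (so a half turn about z gives the same grasp; the last joint's range is limited). The gripper opens to 87 mm and grips with 3 to 60 N. Pads are 19 mm wide; open, the fingers measure 117 mm over their backs; the gripper's body (75 mm by 190 mm) begins 51 mm behind the grasp point.
Start: joints at [-60.183, 22.042, 0.453, 0, -68.411, -14.817], TCP at [0.162, -0.604, 0.234] pointing down, gripper open.
Joint ranges: [-179.83, 179.83], [-69.29, 118.12], [-61.27, 80.66], [-181.25, 117.63], [-171.15, -9.14], [-177.46, 177.46]. Speed limits (degrees/s): [159.86, 159.86, 180, 180, 180, 180].

## Interface

Orientations are given as a 3x3 rotation matrix whose columns are the frame's x, y, z axes.
In Python, from station import r gives the robot as it stands.
- The arm moves only by the tool servo_tool, never from a script. Its argument "commands" is a list that holds one entry, the list of rows, each a list of 7 numbers: the closure, from 0 (fully open) to 1 (shut), then the shift along the tool's x, y, z in mm, then the turn, a rotation vector about the tool's x, y, z in rad. In form: [[[claw, x, y, z, ax, ay, az], ...]]. A call has exactly 5 rows; each row is the pose to reach, as a shift and turn from the pose commanded when the call began, along the tool's axes at that moment; what a row does not reach only later rows make up. A row lasts 1/10 s, in which the tool goes at most 50 mm and 8.59 degrees, less where a joint would pass 70% of its speed; a pose out of reach is approached as far as the arm can. A call with a gripper value outside its range is refused whole. The fingers move at their own pace and stop on an object; the grip force is fixed at half the most. Time passes only in rows, so rows that repeat a pose let the fingers close, or fill a call up. It gives the time, the measured TCP pose, the force, the opening and the grip force at its end, in the units of the state.
- r.sense(): the state, without advancing time (a new reading comes with each control period).
- r.capture(name): name is "scene" or "top"; returns a dict with "pixels" (400x640x3 uint8, red, green, blue), "camera_matrix" (3x3 intrinsics, pixels), "dist" ([k1, k2, p1, p2, k3] as OpenCV has them; the pictures are not rectified), "R" (3x3) and "t" (3): a world point X has camera coordinates R X + t. Camera axes: x right, y down, z forward; pixel columns grow to the right and rows downward; lengths in m; the calibration is good to about 2 mm. A picture is of the moment at which its call begins. There is no depth.
- r.finish_job(): hands the job in; it is judged then, once.
The state is a dict: "time_s": time; "joints": joint angles; "joint_velocities": joint speeds; "effort": joint torques, N m; "tcp_pos": TCP position; "ee_rot": TCP orientation; "wrist_force": force on the tool from outside, world axes, zero at the start; "moment": the same for the moment, N m; "gripper_width": opening from 0.0 (shut) to 1.0 (fully open); "gripper_force": force on a finger pad.
Only numpy, scipy, OpenCV 4.12 (cv2) and the standard library are available. Lean on these libraries where they do the work, as an engineer would, in place of code of your own. Each camera call takes 0.05 s, during which the arm holds its last target. There are 200 camera calls.

## Working session

There is one attempt and no reset: what is moved stays moved. The work goes in short steps, Python scripts to look and compute and a tool call to move; the robot and the scene stay as the last step left them, time stands still between calls to the robot, and variables do not carry over. Pictures are saved under pics/ and viewed, at most 10 in all, crops included, and the job is handed in when it is done.

Besides the shell and the picture viewer there is one more tool, called after "Emit:" by a JSON object that holds its "api" and its "payload", one argument or row to a line. servo_tool: Moves the arm, as the interface text tells. Its arguments: {"type":"object","properties":{"commands":{"type":"array","items":{"type":"array","items":{"type":"array","items":{"type":"number"}}}}},"required":["commands"]}

```bash
mkdir -p pics; python3 - <<'E'
from station import r
import cv2,pickle
for n in("scene","top"):
    c=r.capture(n); pickle.dump(c,open(n+".pkl","wb")); cv2.imwrite(f"pics/{n}0.png",c["pixels"][:,:,::-1])
    print(n,c["camera_matrix"],c["dist"],-c["R"].T@c["t"])
s=r.sense();print(s["time_s"],s["tcp_pos"],s["ee_rot"])
E
```

```text
scene [[413.81127247   0.         317.98756615]
 [  0.         413.81127247 201.54646878]
 [  0.           0.           1.        ]] [-0.05269338  0.          0.          0.          0.        ] [-0.28056474  0.64548249  1.1451255 ]
top [[416.10198154   0.         315.14886335]
 [  0.         416.10198154 198.19518094]
 [  0.           0.           1.        ]] [0.00380375 0.         0.         0.         0.        ] [0.27850386 0.19340459 1.14405361]
0.1 [ 0.16166557 -0.60319348  0.23258049] [[-9.65953255e-01 -2.58715997e-01 -5.84977373e-04]
 [-2.58716644e-01  9.65951496e-01  1.84543540e-03]
 [ 8.76161086e-05  1.93394771e-03 -9.99998126e-01]]
```

View pics/top0.png

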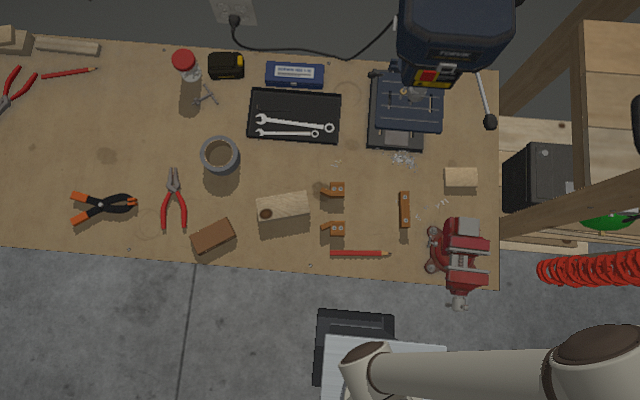

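View pics/scene0.png

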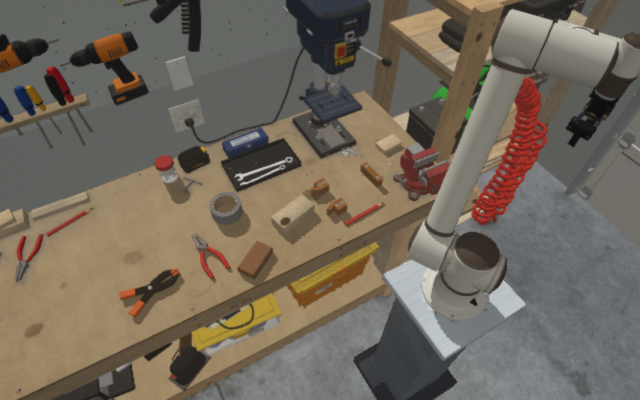

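The top view shows the block at about (284,213), the cheeks at (335,190) and (335,230), the stop at (404,210) and the pencil at (360,254). I'll zoom in and measure.

```bash
cat > h.py <<'E'
import numpy as np,cv2,pickle
def ray(c,uv,z):
    p=cv2.undistortPoints(np.array(uv,float).reshape(-1,1,2),c["camera_matrix"],c["dist"])[:,0]
    d=np.c_[p,np.ones(len(p))]@c["R"]; o=-c["R"].T@c["t"]
    z=np.broadcast_to(z,len(p)); return (o+d*((z-o[2])/d[:,2])[:,None])[:,:2]
def proj(c,X):
    return cv2.projectPoints(np.array(X,float).reshape(-1,1,3),cv2.Rodrigues(c["R"])[0],c["t"],c["camera_matrix"],c["dist"])[0][:,0]
E
python3 - <<'E'
from h import *
c=pickle.load(open("top.pkl","rb")); im=c["pixels"][:,:,::-1]
x0,y0,x1,y1=245,170,425,265
cr=im[y0:y1,x0:x1]; cv2.imwrite("pics/crop0.png",cv2.resize(cr,None,fx=4.4,fy=4.4,interpolation=cv2.INTER_CUBIC))
hsv=cv2.cvtColor(cr.copy(),cv2.COLOR_BGR2HSV)
for u,v in [(295,205),(275,208),(337,190),(404,210),(350,254),(320,210),(250,200),(370,200)]: print((u,v),hsv[v-y0,u-x0])
print(ray(c,[(284,213),(337,190),(337,229),(404,210),(360,254)],[.038,.034,.034,.034,.008]))
E
```

```text
(295, 205) [ 18  71 140]
(275, 208) [ 18  76 138]
(337, 190) [ 14 171 119]
(404, 210) [ 15 164 106]
(350, 254) [  2 182 126]
(320, 210) [ 18  91 129]
(250, 200) [ 18  90 122]
(370, 200) [ 18  85 126]
[[ 0.45432232  0.29624504]
 [ 0.53101233  0.15886621]
 [ 0.42418502  0.15053749]
 [ 0.49161462 -0.02592101]
 [ 0.36514411  0.0821372 ]]
```

View pics/crop0.png

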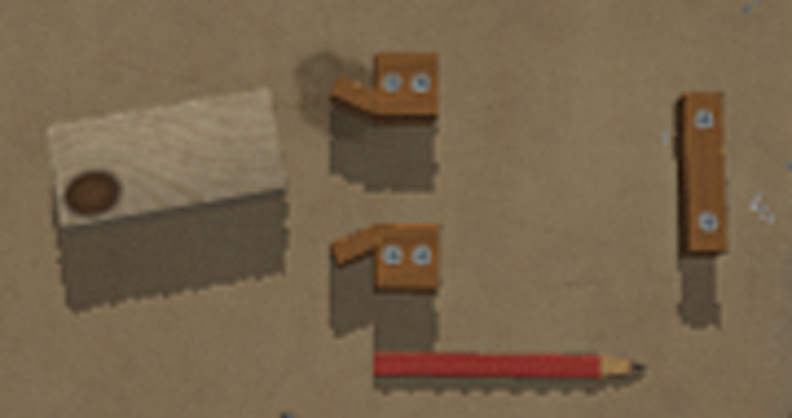

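The crop shows the block's top corners at about (48,128), (268,90), (287,188) and (65,226). The cheeks are the two brown squares at x=376–438, and the stop is at x=685–725. The cheeks and stop look nearly square to the image.

```bash
cat >> h.py <<'E'
def masks(c,x0=245,y0=165,x1=425,y1=265):
    im=np.ascontiguousarray(c["pixels"][y0:y1,x0:x1,::-1]); im=cv2.resize(im,None,fx=4,fy=4,interpolation=cv2.INTER_CUBIC)
    h=cv2.cvtColor(im,cv2.COLOR_BGR2HSV)
    f=lambda p:(np.array(p,float).reshape(-1,2)+.5)/4-.5+[x0,y0]
    g=cv2.inRange(h,(9,130,75),(17,255,255)); b=cv2.inRange(h,(10,40,129),(22,84,255))
    return g,cv2.morphologyEx(b,cv2.MORPH_OPEN,np.ones((9,9))),f
E
python3 - <<'E'
from h import *
c=pickle.load(open("top.pkl","rb"))
g,b,f=masks(c)
for nm,m,z in(("g",g,.034),("b",b,.038)):
    for k in cv2.findContours(m,cv2.RETR_EXTERNAL,cv2.CHAIN_APPROX_NONE)[0]:
        if cv2.contourArea(k)<800: continue
        w=ray(c,f(k),z); w=(w*1000).astype(np.float32)
        print(nm,cv2.contourArea(k),cv2.minAreaRect(w),cv2.boxPoints(cv2.minAreaRect(w)).round(0).tolist())
man=lambda p:ray(c,(np.array(p)+.5)/4.4-.5+[245,170],.034).round(4).tolist()
print("up",man([(376,54),(437,54),(437,116),(378,116)]));print("lo",man([(378,225),(440,225),(438,291),(376,291)]))
print("stop",man([(685,93),(722,93),(727,250),(690,250)]))
w=ray(c,(np.array([(48,128),(268,90),(287,188),(65,226)])+.5)/4.4-.5+[245,170],.038);print("blk",w.round(4).tolist(),w.mean(0))
print("screws",man([(392,82),(421,82),(393,255),(422,255),(704,119),(708,221)]))
w=ray(c,(np.array([(374,365),(645,367)]))/4.4-.5+[245,170],.008);print("pencil",w)
E
```

```text
g 4119.5 ((426.440185546875, 164.16368103027344), (39.80952835083008, 66.39554595947266), 5.035794258117676) [[404.0, 195.0], [410.0, 129.0], [449.0, 133.0], [443.0, 199.0]]
g 4802.5 ((495.97430419921875, -27.373655319213867), (99.12269592285156, 24.37778663635254), 4.423808574676514) [[446.0, -19.0], [448.0, -43.0], [546.0, -36.0], [544.0, -11.0]]
g 3914.0 ((533.6734619140625, 173.36170959472656), (39.2540168762207, 66.55982971191406), 5.018474102020264) [[511.0, 205.0], [517.0, 138.0], [556.0, 142.0], [550.0, 208.0]]
b 14137.0 ((477.18212890625, 303.5421142578125), (63.102542877197266, 140.7726593017578), 14.860322952270508) [[429.0, 363.0], [465.0, 227.0], [526.0, 244.0], [490.0, 380.0]]
up [[0.5521, 0.1796], [0.5554, 0.1417], [0.516, 0.1388], [0.5128, 0.1751]]
lo [[0.4449, 0.1696], [0.4482, 0.1319], [0.4078, 0.1301], [0.4045, 0.1676]]
stop [[0.544, -0.0134], [0.5461, -0.0363], [0.4483, -0.0436], [0.4463, -0.0211]]
blk [[0.4866, 0.3773], [0.5224, 0.2444], [0.4622, 0.2271], [0.427, 0.3598]] [0.47455362 0.3021264 ]
screws [[0.5351, 0.1682], [0.5367, 0.1503], [0.4273, 0.159], [0.4289, 0.1414], [0.5286, -0.0259], [0.4651, -0.0312]]
pencil [[ 0.36201619  0.16483258]
 [ 0.37550312 -0.00161365]]
```

```bash
cat >> h.py <<'E'
GO=np.array([.480,.1545]); GY=np.radians(4.75)
GR=np.array([[np.cos(GY),-np.sin(GY)],[np.sin(GY),np.cos(GY)]])
def g2w(x,y): return GO+GR@[x,y]
def w2g(p): return GR.T@(np.array(p[:2])-GO)
def shift(s,X): return (np.array(s["ee_rot"]).T@(np.array(X)-s["tcp_pos"])*1000).round(0)
E
python3 - <<'E'
from h import *
from station import r
s=r.sense()
P=[(.2,-.4,.3),(.36,-.1,.3),(.553,.274,.3),(.553,.274,.023)]
a=dict(s)
for p in P: print(p,shift(a,p)); a["tcp_pos"]=p
c=pickle.load(open("top.pkl","rb"))
print("nadir",proj(c,[(.2785,.1934,0)]), "leg",ray(c,[(497,232),(500,100)],0), "vise", ray(c,[(460,220),(460,260)],.1))
E
```

```text
(0.2, -0.4, 0.3) [-90. 186. -67.]
(0.36, -0.1, 0.3) [-232.  248.    0.]
(0.553, 0.274, 0.3) [-283.  311.    1.]
(0.553, 0.274, 0.023) [ -0.  -1. 277.]
nadir [[316.31726737 282.79791429]] leg [[ 0.45912045 -0.29037084]
 [ 0.85098579 -0.29840979]] vise [[ 0.46569858 -0.15503292]
 [ 0.36524829 -0.15692912]]
```

Emit:
{"api": "servo_tool", "payload": {
  "commands": [
    [[1, -18, 37, -40, 0, 0, 0], [1, -36, 75, -67, 0, 0, 0], [1, -54, 112, -67, 0, 0, 0], [1, -72, 150, -67, 0, 0, 0], [1, -90, 186, -67, 0, 0, 0]]
  ]
}}

```text
time_s: 0.6
tcp_pos: [0.2004, -0.3988, 0.3004]
ee_rot: [[-0.966, -0.258, 0.0], [-0.258, 0.966, 0.0], [-0.0, 0.0, -1.0]]
wrist_force: [2.0, 0.9, 0.7]
gripper_width: 0.63
gripper_force: 0.0
```

Emit:
{"api": "servo_tool", "payload": {
  "commands": [
    [[1, -33, 36, 0, 0, 0, 0], [1, -66, 71, 0, 0, 0, 0], [1, -99, 107, 0, 0, 0, 0], [1, -133, 142, 0, 0, 0, 0], [1, -166, 177, 0, 0, 0, 0]]
  ]
}}

```text
time_s: 1.1
tcp_pos: [0.3152, -0.1849, 0.3006]
ee_rot: [[-0.966, -0.259, 0.001], [-0.259, 0.966, 0.0], [-0.001, -0.0, -1.0]]
wrist_force: [1.0, -0.0, -0.2]
gripper_width: 0.171
gripper_force: 0.0
```

Emit:
{"api": "servo_tool", "payload": {
  "commands": [
    [[1, -33, 36, 0, 0, 0, 0], [1, -66, 71, 0, 0, 0, 0], [1, -99, 107, 0, 0, 0, 0], [1, -133, 142, 0, 0, 0, 0], [1, -166, 177, 0, 0, 0, 0]]
  ]
}}

```text
time_s: 1.6
tcp_pos: [0.4299, 0.0292, 0.3005]
ee_rot: [[-0.966, -0.26, 0.0], [-0.26, 0.966, 0.0], [-0.0, 0.0, -1.0]]
wrist_force: [1.9, 0.0, 0.9]
gripper_width: 0.006
gripper_force: 0.0
```

Emit:
{"api": "servo_tool", "payload": {
  "commands": [
    [[1, -33, 36, 0, 0, 0, 0], [1, -66, 71, 0, 0, 0, 0], [1, -99, 107, 0, 0, 0, 0], [1, -133, 142, 0, 0, 0, 0], [1, -166, 177, 0, 0, 0, 0]]
  ]
}}

```text
time_s: 2.1
tcp_pos: [0.5446, 0.2429, 0.3]
ee_rot: [[-0.966, -0.259, -0.001], [-0.259, 0.966, -0.0], [0.001, -0.0, -1.0]]
wrist_force: [-0.2, 0.1, 1.2]
gripper_width: 0.004
gripper_force: 0.0
```

```bash
python3 - <<'E'
from h import *
from station import r
s=r.sense()
print(s["time_s"],s["tcp_pos"],s["joints"],s["gripper_width"],shift(s,(.553,.274,.1)))
E
```

```text
2.1 [0.54460539 0.24293345 0.2999998 ] [ 3.95793383e+01  1.71190003e+01  2.70660569e+00 -9.22354866e-03
 -7.56393377e+01 -1.14553582e+02] 0.0039189397030785465 [-16.  28. 200.]
```

Emit:
{"api": "servo_tool", "payload": {
  "commands": [
    [[1, -8, 14, 40, 0, 0, 0], [1, -16, 28, 80, 0, 0, 0], [1, -16, 28, 120, 0, 0, 0], [1, -16, 28, 160, 0, 0, 0], [1, -16, 28, 200, 0, 0, 0]]
  ]
}}

```text
time_s: 2.6
tcp_pos: [0.5519, 0.2722, 0.0986]
ee_rot: [[-0.966, -0.259, -0.001], [-0.259, 0.966, -0.0], [0.001, -0.0, -1.0]]
wrist_force: [0.3, 0.3, -0.1]
gripper_width: 0.008
gripper_force: 0.0
```

Emit:
{"api": "servo_tool", "payload": {
  "commands": [
    [[1, 0, 0, 25, 0, 0, 0], [1, 0, 0, 50, 0, 0, 0], [1, 0, 0, 65, 0, 0, 0], [1, 0, 0, 77, 0, 0, 0], [1, 0, 0, 77, 0, 0, 0]]
  ]
}}

```text
time_s: 3.1
tcp_pos: [0.5513, 0.2714, 0.0215]
ee_rot: [[-0.966, -0.258, -0.003], [-0.258, 0.966, -0.002], [0.004, -0.002, -1.0]]
wrist_force: [-0.2, -0.3, -1.0]
gripper_width: 0.0
gripper_force: 0.0
```

Emit:
{"api": "servo_tool", "payload": {
  "commands": [
    [[1, 5, 0, 0, 0, 0, 0], [1, 10, 0, 0, 0, 0, 0], [1, 15, 0, 0, 0, 0, 0], [1, 20, 0, 0, 0, 0, 0], [1, 22, 0, 0, 0, 0, 0]]
  ]
}}

```text
time_s: 3.6
tcp_pos: [0.531, 0.2667, 0.0243]
ee_rot: [[-0.966, -0.259, 0.001], [-0.259, 0.966, 0.001], [-0.001, 0.001, -1.0]]
wrist_force: [1.2, 0.2, 0.9]
gripper_width: 0.008
gripper_force: 0.5
```

Emit:
{"api": "servo_tool", "payload": {
  "commands": [
    [[1, 2, 0, 0, 0, 0, 0], [1, 4, 0, 0, 0, 0, 0], [1, 6, 0, 0, 0, 0, 0], [1, 8, 0, 0, 0, 0, 0], [1, 10, 0, 0, 0, 0, 0]]
  ]
}}

```text
time_s: 4.1
tcp_pos: [0.5215, 0.264, 0.0236]
ee_rot: [[-0.966, -0.259, 0.0], [-0.259, 0.966, 0.0], [-0.0, 0.0, -1.0]]
wrist_force: [2.4, 0.5, 0.5]
gripper_width: 0.002
gripper_force: 0.7
```

```bash
cat >> h.py <<'E'
def look(name):
    from station import r
    c=r.capture("top"); pickle.dump(c,open("top.pkl","wb"))
    cv2.imwrite(f"pics/{name}.png",cv2.resize(c["pixels"][140:300,225:435,::-1],None,fx=3.7,fy=3.7,interpolation=cv2.INTER_CUBIC))
    g,b,f=masks(c); k=max(cv2.findContours(b,cv2.RETR_EXTERNAL,cv2.CHAIN_APPROX_NONE)[0],key=cv2.contourArea)
    m=cv2.minAreaRect((ray(c,f(k),.038)*1000).astype(np.float32)); print("rect",m,"guide",w2g(np.array(m[0])/1000).round(4))
E
python3 - <<'E'
from h import *
look("p1")
E
```

```text
rect ((473.14630126953125, 320.4833984375), (16.253313064575195, 42.1053581237793), 14.30844497680664) guide [0.0069 0.166 ]
```

View pics/p1.png

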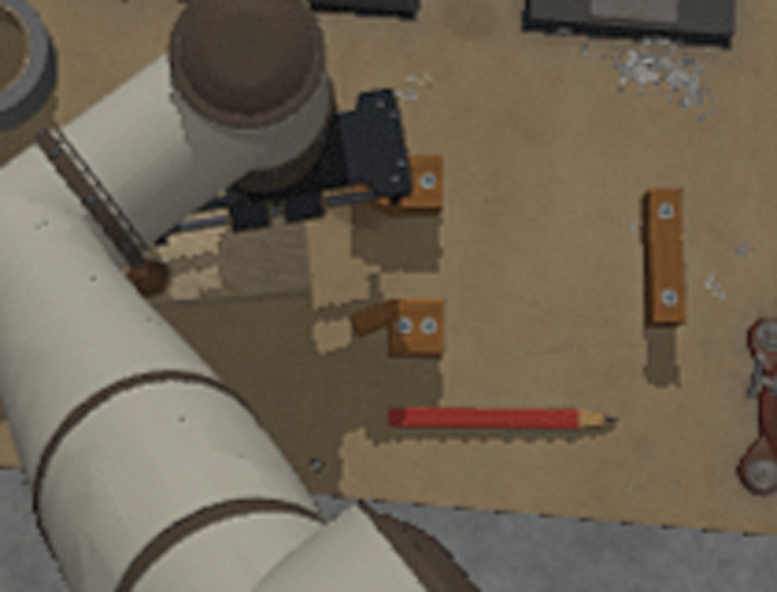

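The lower edge of the block now runs (165,303)→(312,293), so about 4° remains. The arm hides the rest. I'll push a little more, then back off.

Emit:
{"api": "servo_tool", "payload": {
  "commands": [
    [[1, 2, 0, 0, 0, 0, 0], [1, 4, 0, 0, 0, 0, 0], [1, 6, 0, 0, 0, 0, 0], [1, 7, 0, 0, 0, 0, 0], [1, 7, 0, 0, 0, 0, 0]]
  ]
}}

```text
time_s: 4.65
tcp_pos: [0.5143, 0.262, 0.0234]
ee_rot: [[-0.966, -0.259, -0.001], [-0.259, 0.966, -0.0], [0.001, -0.0, -1.0]]
wrist_force: [1.0, -0.2, 1.1]
gripper_width: 0.004
gripper_force: 0.3
```

Emit:
{"api": "servo_tool", "payload": {
  "commands": [
    [[1, -15, 0, 0, 0, 0, 0], [1, -35, 0, 0, 0, 0, 0], [1, -35, 0, -40, 0, 0, 0], [1, -35, 0, -85, 0, 0, 0], [1, -35, 0, -130, 0, 0, 0]]
  ]
}}

```text
time_s: 5.15
tcp_pos: [0.5476, 0.2706, 0.1536]
ee_rot: [[-0.966, -0.259, -0.003], [-0.259, 0.966, -0.002], [0.004, -0.001, -1.0]]
wrist_force: [0.4, 0.9, 0.8]
gripper_width: 0.005
gripper_force: 0.0
```

Emit:
{"api": "servo_tool", "payload": {
  "commands": [
    [[0.7, 0, 40, -20, 0, 0, -0.15], [0.7, 0, 80, -20, 0, 0, -0.3], [0.7, 0, 120, -20, 0, 0, -0.45], [0.7, 0, 160, -20, 0, 0, -0.6], [0.7, 0, 190, -20, 0, 0, -0.75]]
  ]
}}

```text
time_s: 5.65
tcp_pos: [0.4978, 0.4564, 0.1727]
ee_rot: [[-0.524, -0.852, -0.002], [-0.852, 0.524, -0.001], [0.002, 0.001, -1.0]]
wrist_force: [-0.4, 0.1, -0.2]
gripper_width: 0.282
gripper_force: 0.0
```

```bash
python3 - <<'E'
from h import *
look("p2")
from station import r
s=r.sense(); print(s["time_s"],s["tcp_pos"],s["gripper_width"],s["joints"])
E
```

```text
rect ((466.5396728515625, 304.7852478027344), (57.80158615112305, 140.052490234375), 6.008646011352539) guide [-0.001   0.1509]
5.7 [0.49703579 0.46024109 0.17233708] 0.2933146736378168 [ 5.64232139e+01  2.95674764e+01  3.70267365e+00 -5.06661474e-02
 -6.41155125e+01 -8.75704430e+01]
```

View pics/p2.png

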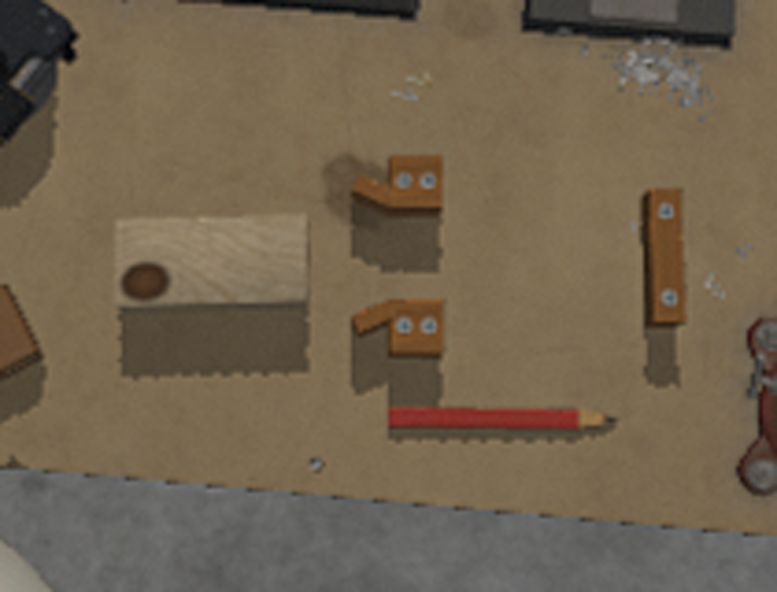

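The block now lies nearly parallel to the feed and is centred to about 2 mm; its corners are at about (117,220), (307,215), (308,303) and (120,305). Next I'll move behind its trailing end.

```bash
python3 - <<'E'
from h import *
from station import r
c=pickle.load(open("top.pkl","rb"))
w=ray(c,(np.array([(117,220),(307,215),(308,303),(120,305)])+.5)/3.7-.5+[225,140],.038)
print([w2g(p).round(4).tolist() for p in w], w2g(w.mean(0)))
s=r.sense(); p=g2w(-.001,.258); print(p,shift(s,(*p,.1)))
x=s["ee_rot"][:,0] if hasattr(s["ee_rot"],"shape") else np.array(s["ee_rot"])[:,0]
print("turn z",-(np.radians(274.75)-np.arctan2(x[1],x[0])%(2*np.pi)))
E
```

```text
[[0.024, 0.2194], [0.0284, 0.0802], [-0.0367, 0.0789], [-0.0388, 0.2151]] [-0.00579091  0.14839347]
[0.45763892 0.41153109] [62.  8. 72.]
turn z -0.626910895391859
```

Emit:
{"api": "servo_tool", "payload": {
  "commands": [
    [[0.75, 12, 1, 15, 0, 0, -0.12], [0.75, 24, 6, 30, 0, 0, -0.24], [0.75, 36, 12, 45, 0, 0, -0.36], [0.75, 50, 14, 60, 0, 0, -0.48], [0.75, 65, 14, 72, 0, 0, -0.6]]
  ]
}}

```text
time_s: 6.2
tcp_pos: [0.4516, 0.4059, 0.1]
ee_rot: [[0.045, -0.999, -0.002], [-0.999, -0.045, -0.002], [0.002, 0.002, -1.0]]
wrist_force: [0.3, -0.8, 0.2]
gripper_width: 0.25
gripper_force: 0.0
```

```bash
python3 - <<'E'
from h import *
from station import r
s=r.sense(); p=g2w(-.0065,.256); x=np.array(s["ee_rot"])[:,0]
print(w2g(s["tcp_pos"]),s["tcp_pos"],shift(s,(*p,.023)),s["gripper_width"],np.degrees(np.arctan2(x[1],x[0]))%360)
E
```

```text
[-0.00750672  0.25285698] [0.45158043 0.40586693 0.09995899] [-3. -1. 77.] 0.25038599801588535 272.6003371477774
```

Emit:
{"api": "servo_tool", "payload": {
  "commands": [
    [[0.75, -3, -1, 20, 0, 0, -0.03], [0.75, -3, -1, 40, 0, 0, -0.06], [0.75, -3, -1, 60, 0, 0, -0.06], [0.75, -3, -1, 77, 0, 0, -0.06], [0.75, -3, -1, 77, 0, 0, -0.06]]
  ]
}}

```text
time_s: 6.7
tcp_pos: [0.4521, 0.4078, 0.0215]
ee_rot: [[0.099, -0.995, -0.005], [-0.995, -0.099, -0.006], [0.005, 0.005, -1.0]]
wrist_force: [-0.7, -0.6, -0.6]
gripper_width: 0.251
gripper_force: 0.0
```

Emit:
{"api": "servo_tool", "payload": {
  "commands": [
    [[0.75, 6, 0, 0, 0, 0, 0], [0.75, 12, 0, 0, 0, 0, 0], [0.75, 18, 0, 0, 0, 0, 0], [0.75, 24, 0, 0, 0, 0, 0], [0.75, 30, 0, 0, 0, 0, 0]]
  ]
}}

```text
time_s: 7.2
tcp_pos: [0.4574, 0.3803, 0.0254]
ee_rot: [[0.101, -0.995, 0.001], [-0.995, -0.101, 0.002], [-0.002, -0.002, -1.0]]
wrist_force: [-0.8, 1.2, 0.6]
gripper_width: 0.249
gripper_force: 0.9
```

```bash
python3 - <<'E'
from h import *
from station import r
s=r.sense(); x=np.array(s["ee_rot"])[:,0]
print(w2g(s["tcp_pos"]),s["tcp_pos"],s["wrist_force"],np.degrees(np.arctan2(x[1],x[0]))%360,shift(s,(*g2w(0,.17),.023)))
E
```

```text
[-0.00379611  0.22692337] [0.45742581 0.38032965 0.02541336] [-0.75289275  1.22595619  0.64306501] 275.78374463051244 [57. -3.  2.]
```

Emit:
{"api": "servo_tool", "payload": {
  "commands": [
    [[0.75, 6, 0, 0, 0, 0, 0], [0.75, 12, -1, 0, 0, 0, 0.005], [0.75, 18, -1, 0, 0, 0, 0.01], [0.75, 24, -2, 0, 0, 0, 0.015], [0.75, 30, -2, 0, 0, 0, 0.018]]
  ]
}}

```text
time_s: 7.7
tcp_pos: [0.4622, 0.3503, 0.0246]
ee_rot: [[0.083, -0.997, 0.0], [-0.997, -0.083, 0.0], [-0.0, -0.0, -1.0]]
wrist_force: [-1.0, 2.4, 0.3]
gripper_width: 0.247
gripper_force: 1.0
```

Emit:
{"api": "servo_tool", "payload": {
  "commands": [
    [[0.75, 5, 0, 0, 0, 0, 0], [0.75, 10, 0, 0, 0, 0, 0], [0.75, 15, 0, 0, 0, 0, 0], [0.75, 20, 0, 0, 0, 0, 0], [0.75, 24, 0, 0, 0, 0, 0]]
  ]
}}

```text
time_s: 8.2
tcp_pos: [0.4641, 0.3266, 0.0245]
ee_rot: [[0.083, -0.997, 0.0], [-0.997, -0.083, 0.0], [-0.0, -0.0, -1.0]]
wrist_force: [0.9, 4.1, 0.0]
gripper_width: 0.253
gripper_force: 1.4
```

```bash
python3 - <<'E'
from h import *
from station import r
look("p3")
s=r.sense(); x=np.array(s["ee_rot"])[:,0]
print(w2g(s["tcp_pos"]),s["tcp_pos"],s["wrist_force"],np.degrees(np.arctan2(x[1],x[0]))%360,shift(s,(*g2w(0,.10),.023)))
E
```

```text
rect ((473.7669372558594, 233.10110473632812), (59.637325286865234, 113.01423645019531), 5.025515556335449) guide [0.0003 0.0788]
[-0.00203801  0.17188461] [0.46373554 0.32562551 0.02441465] [-0.00938121  0.66676055  1.3738233 ] 274.72874221497284 [72. -2.  1.]
```

View pics/p3.png

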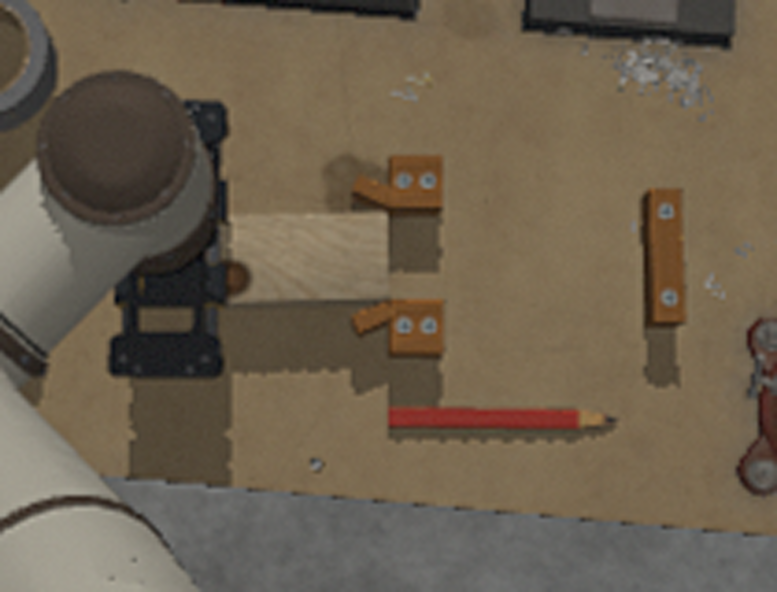

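The block's front is in the throat at (388, 213–300), square and centred in the 209–302 gap. I'll keep pushing straight.

Emit:
{"api": "servo_tool", "payload": {
  "commands": [
    [[0.75, 6, 0, 0, 0, 0, 0], [0.75, 12, -1, 0, 0, 0, 0], [0.75, 18, -1, 0, 0, 0, 0], [0.75, 24, -1, 0, 0, 0, 0], [0.75, 30, -1, 0, 0, 0, 0]]
  ]
}}

```text
time_s: 8.75
tcp_pos: [0.4673, 0.2961, 0.0244]
ee_rot: [[0.083, -0.997, -0.0], [-0.997, -0.083, -0.0], [0.0, 0.0, -1.0]]
wrist_force: [-0.7, 1.8, 0.6]
gripper_width: 0.25
gripper_force: 0.6
```

Emit:
{"api": "servo_tool", "payload": {
  "commands": [
    [[0.75, 6, 0, 0, 0, 0, 0], [0.75, 12, 0, 0, 0, 0, 0], [0.75, 18, 0, 0, 0, 0, 0], [0.75, 24, 0, 0, 0, 0, 0], [0.75, 30, 0, 0, 0, 0, 0]]
  ]
}}

```text
time_s: 9.25
tcp_pos: [0.4698, 0.2663, 0.0245]
ee_rot: [[0.083, -0.997, -0.0], [-0.997, -0.083, -0.0], [0.0, 0.0, -1.0]]
wrist_force: [1.5, 1.0, -0.7]
gripper_width: 0.249
gripper_force: 0.4
```

Emit:
{"api": "servo_tool", "payload": {
  "commands": [
    [[0.75, 6, 0, 0, 0, 0, 0], [0.75, 12, 0, 0, 0, 0, 0], [0.75, 18, 0, 0, 0, 0, 0], [0.75, 24, 0, 0, 0, 0, 0], [0.75, 30, 0, 0, 0, 0, 0]]
  ]
}}

```text
time_s: 9.75
tcp_pos: [0.4728, 0.237, 0.0247]
ee_rot: [[0.083, -0.997, 0.001], [-0.997, -0.083, 0.001], [-0.001, -0.001, -1.0]]
wrist_force: [1.1, 0.8, 0.6]
gripper_width: 0.252
gripper_force: 0.8
```

```bash
python3 - <<'E'
from h import *
from station import r
look("p4")
s=r.sense(); x=np.array(s["ee_rot"])[:,0]
print(w2g(s["tcp_pos"]),s["tcp_pos"],s["wrist_force"],np.degrees(np.arctan2(x[1],x[0]))%360,shift(s,(*g2w(0,0),.023)))
E
```

```text
rect ((487.2470397949219, 142.24485778808594), (55.76266098022461, 115.71466064453125), 10.066017150878906) guide [ 0.0062 -0.0128]
[-0.00080425  0.08191009] [0.47241569 0.23606217 0.02465528] [ 0.30771683  0.97629265 -0.11101427] 274.7213312962822 [82. -1.  2.]
```

View pics/p4.png

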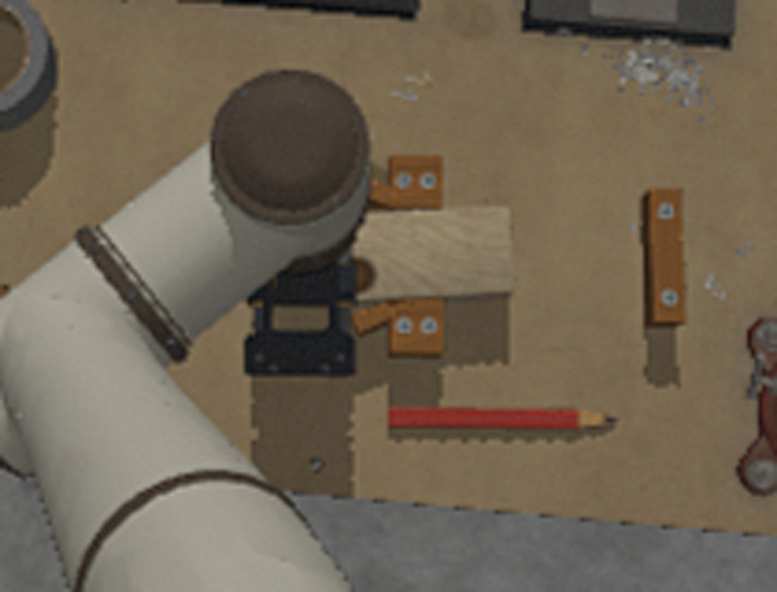

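The block is well into the gap. Its front is at column 510 and the stop face at about 648, so roughly 98 mm remain.

Emit:
{"api": "servo_tool", "payload": {
  "commands": [
    [[0.75, 6, 0, 1, 0, 0, 0], [0.75, 12, 0, 1, 0, 0, 0], [0.75, 18, -1, 1, 0, 0, 0], [0.75, 24, -1, 1, 0, 0, 0], [0.75, 30, -1, 1, 0, 0, 0]]
  ]
}}

```text
time_s: 10.3
tcp_pos: [0.4762, 0.2071, 0.0238]
ee_rot: [[0.083, -0.997, 0.001], [-0.997, -0.083, 0.001], [-0.001, -0.001, -1.0]]
wrist_force: [1.2, 2.6, 1.0]
gripper_width: 0.248
gripper_force: 1.4
```

Emit:
{"api": "servo_tool", "payload": {
  "commands": [
    [[0.75, 6, 0, 0, 0, 0, 0], [0.75, 12, 0, 0, 0, 0, 0], [0.75, 18, 0, 0, 0, 0, 0], [0.75, 24, 0, 0, 0, 0, 0], [0.75, 30, 0, 0, 0, 0, 0]]
  ]
}}

```text
time_s: 10.8
tcp_pos: [0.4785, 0.1771, 0.0237]
ee_rot: [[0.083, -0.997, 0.0], [-0.997, -0.083, 0.0], [-0.0, -0.0, -1.0]]
wrist_force: [1.2, 4.8, 2.0]
gripper_width: 0.247
gripper_force: 1.7
```

Emit:
{"api": "servo_tool", "payload": {
  "commands": [
    [[0.75, 5, 0, 0, 0, 0, 0], [0.75, 10, 0, 0, 0, 0, 0], [0.75, 15, 0, 0, 0, 0, 0], [0.75, 20, 0, 0, 0, 0, 0], [0.75, 25, 0, 0, 0, 0, 0]]
  ]
}}

```text
time_s: 11.3
tcp_pos: [0.4805, 0.1522, 0.0236]
ee_rot: [[0.083, -0.997, 0.0], [-0.997, -0.083, 0.0], [-0.0, -0.0, -1.0]]
wrist_force: [1.0, 5.1, 2.5]
gripper_width: 0.251
gripper_force: 1.9
```

```bash
python3 - <<'E'
from h import *
from station import r
look("p5")
s=r.sense(); x=np.array(s["ee_rot"])[:,0]
print(w2g(s["tcp_pos"]),s["tcp_pos"],s["wrist_force"],np.degrees(np.arctan2(x[1],x[0]))%360)
E
```

```text
rect ((493.7017822265625, 53.32342529296875), (55.5751953125, 103.41561889648438), 5.035696029663086) guide [ 0.0053 -0.102 ]
[-0.00022115 -0.00317466] [0.48004249 0.15131793 0.02339979] [0.6013442  1.77306114 0.31480585] 274.7130948841762
```

View pics/p5.png

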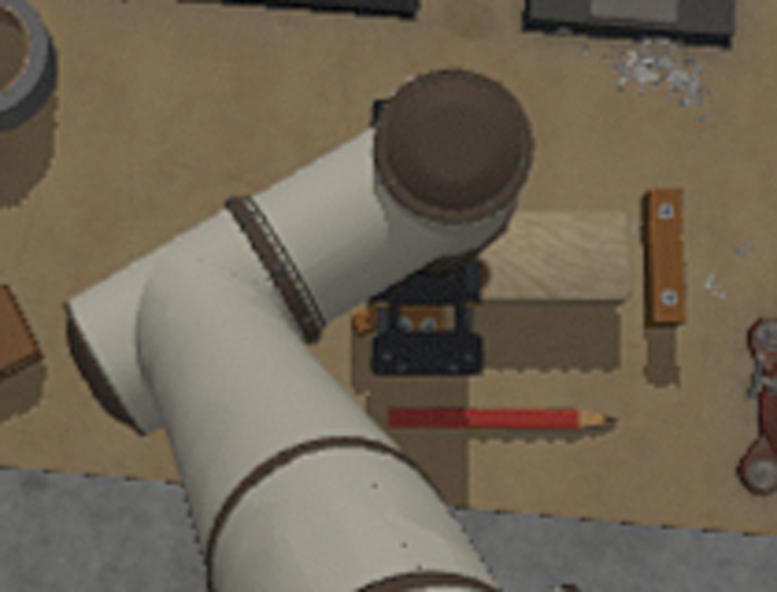

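The front edge is at column 630 and the stop edge at about 650, so about 13 mm remain. I'll finish slowly, watching the force.

Emit:
{"api": "servo_tool", "payload": {
  "commands": [
    [[0.75, 3, 0, 0, 0, 0, 0], [0.75, 5, 0, 0, 0, 0, 0], [0.75, 7, 0, 0, 0, 0, 0], [0.75, 9, 0, 0, 0, 0, 0], [0.75, 11, 0, 0, 0, 0, 0]]
  ]
}}

```text
time_s: 11.85
tcp_pos: [0.4806, 0.1408, 0.0232]
ee_rot: [[0.083, -0.997, -0.002], [-0.997, -0.083, -0.001], [0.001, 0.002, -1.0]]
wrist_force: [-0.5, 1.4, 0.9]
gripper_width: 0.249
gripper_force: 0.8
```

Emit:
{"api": "servo_tool", "payload": {
  "commands": [
    [[0.75, 0.5, 0, 0, 0, 0, 0], [0.75, 1, 0, 0, 0, 0, 0], [0.75, 1.5, 0, 0, 0, 0, 0], [0.75, 2, 0, 0, 0, 0, 0], [0.75, 2.5, 0, 0, 0, 0, 0]]
  ]
}}

```text
time_s: 12.35
tcp_pos: [0.4812, 0.1387, 0.0234]
ee_rot: [[0.083, -0.997, -0.001], [-0.997, -0.083, -0.0], [0.0, 0.001, -1.0]]
wrist_force: [-0.5, 1.3, -0.8]
gripper_width: 0.248
gripper_force: 0.3
```

Emit:
{"api": "servo_tool", "payload": {
  "commands": [
    [[0.75, 0.5, 0, 0, 0, 0, 0], [0.75, 1, 0, 0, 0, 0, 0], [0.75, 1.5, 0, 0, 0, 0, 0], [0.75, 2, 0, 0, 0, 0, 0], [0.75, 2.5, 0, 0, 0, 0, 0]]
  ]
}}

```text
time_s: 12.85
tcp_pos: [0.4818, 0.1365, 0.0236]
ee_rot: [[0.083, -0.997, 0.0], [-0.997, -0.083, 0.0], [-0.0, -0.0, -1.0]]
wrist_force: [-0.4, 0.3, -0.1]
gripper_width: 0.251
gripper_force: 0.3
```

Emit:
{"api": "servo_tool", "payload": {
  "commands": [
    [[0.75, 0.5, 0, 0, 0, 0, 0], [0.75, 1, 0, 0, 0, 0, 0], [0.75, 1.5, 0, 0, 0, 0, 0], [0.75, 2, 0, 0, 0, 0, 0], [0.75, 2, 0, 0, 0, 0, 0]]
  ]
}}

```text
time_s: 13.35
tcp_pos: [0.4819, 0.1345, 0.0236]
ee_rot: [[0.083, -0.997, -0.0], [-0.997, -0.083, -0.0], [0.0, 0.0, -1.0]]
wrist_force: [0.4, 0.4, 0.5]
gripper_width: 0.25
gripper_force: 0.1
```

```bash
python3 - <<'E'
from h import *
from station import r
look("p6")
s=r.sense(); print(w2g(s["tcp_pos"]),s["wrist_force"])
g,b,f=masks(pickle.load(open("top.pkl","rb"))); c=pickle.load(open("top.pkl","rb"))
# brightness profile across block front / stop, rows through middle
im=c["pixels"].astype(int)
for v in (200,205,210,216): print(v,[int(x) for x in im[v,386:412,2]],[int(x) for x in im[v,386:412,0]])
E
```

```text
rect ((495.6492614746094, 35.11250305175781), (56.26884460449219, 99.69071960449219), 5.024749755859375) guide [ 0.0057 -0.1203]
[ 0.00023938 -0.02017198] [-1.03815612  0.70589822  0.19544309]
200 [104, 106, 105, 104, 98, 97, 98, 94, 97, 97, 96, 100, 102, 106, 94, 34, 34, 34, 35, 35, 36, 36, 40, 64, 84, 79] [143, 145, 144, 144, 142, 139, 140, 140, 139, 138, 136, 139, 140, 144, 137, 110, 107, 106, 105, 106, 109, 108, 106, 112, 123, 120]
205 [102, 104, 104, 105, 101, 101, 102, 99, 95, 95, 96, 97, 92, 96, 88, 39, 41, 41, 40, 38, 43, 38, 34, 57, 83, 78] [142, 143, 142, 144, 139, 139, 142, 140, 136, 134, 136, 136, 133, 134, 127, 103, 110, 109, 104, 106, 111, 108, 104, 112, 122, 118]
210 [99, 100, 102, 99, 95, 93, 92, 95, 96, 95, 98, 99, 103, 105, 98, 57, 38, 42, 37, 39, 40, 39, 35, 55, 84, 82] [137, 138, 141, 136, 133, 131, 129, 131, 136, 131, 135, 137, 141, 144, 134, 107, 109, 109, 104, 105, 108, 110, 107, 110, 120, 124]
216 [86, 88, 93, 93, 87, 90, 93, 92, 96, 97, 93, 89, 88, 87, 85, 67, 35, 37, 41, 36, 39, 38, 36, 49, 74, 85] [121, 124, 128, 126, 120, 122, 124, 128, 133, 133, 127, 123, 123, 123, 119, 111, 109, 108, 108, 104, 109, 108, 107, 106, 114, 124]
```

Emit:
{"api": "servo_tool", "payload": {
  "commands": [
    [[0.75, 0.4, 0, 0, 0, 0, 0], [0.75, 0.8, 0, 0, 0, 0, 0], [0.75, 1.2, 0, 0, 0, 0, 0], [0.75, 1.6, 0, 0, 0, 0, 0], [0.75, 1.6, 0, 0, 0, 0, 0]]
  ]
}}

```text
time_s: 13.9
tcp_pos: [0.4824, 0.134, 0.0237]
ee_rot: [[0.083, -0.997, 0.001], [-0.997, -0.083, 0.002], [-0.002, -0.001, -1.0]]
wrist_force: [-1.6, 4.8, -0.1]
gripper_width: 0.252
gripper_force: 2.9
```

The tool moved only about 0.5 mm of the 1.6 mm commanded and the force rose, so the block is on the stop. One more small squeeze, then I'll back off.

Emit:
{"api": "servo_tool", "payload": {
  "commands": [
    [[0.75, 0.5, 0, 0, 0, 0, 0], [0.75, 1, 0, 0, 0, 0, 0], [0.75, 1, 0, 0, 0, 0, 0], [0.75, 1, 0, 0, 0, 0, 0], [0.75, 1, 0, 0, 0, 0, 0]]
  ]
}}

```text
time_s: 14.4
tcp_pos: [0.4825, 0.134, 0.0238]
ee_rot: [[0.082, -0.997, 0.002], [-0.997, -0.082, 0.003], [-0.003, -0.002, -1.0]]
wrist_force: [-3.9, 9.4, -0.4]
gripper_width: 0.249
gripper_force: 5.0
```

Emit:
{"api": "servo_tool", "payload": {
  "commands": [
    [[0.75, -4, 0, 0, 0, 0, 0], [0.75, -10, 0, 0, 0, 0, 0], [0.75, -14, 0, 0, 0, 0, 0], [0.75, -14, 0, -30, 0, 0, 0], [0.75, -14, 0, -70, 0, 0, 0]]
  ]
}}

```text
time_s: 14.9
tcp_pos: [0.4794, 0.1449, 0.0924]
ee_rot: [[0.083, -0.997, -0.005], [-0.997, -0.083, -0.004], [0.003, 0.006, -1.0]]
wrist_force: [1.4, 0.8, -0.2]
gripper_width: 0.252
gripper_force: 0.0
```

Emit:
{"api": "servo_tool", "payload": {
  "commands": [
    [[0.75, -30, 0, -40, 0, 0, 0], [0.75, -70, 0, -70, 0, 0, 0], [0.75, -110, 0, -80, 0, 0, 0], [0.75, -150, 0, -80, 0, 0, 0], [0.75, -180, 0, -80, 0, 0, 0]]
  ]
}}

```text
time_s: 15.4
tcp_pos: [0.4657, 0.3273, 0.1742]
ee_rot: [[0.084, -0.996, 0.001], [-0.996, -0.084, 0.001], [-0.001, -0.001, -1.0]]
wrist_force: [0.6, -0.6, 0.1]
gripper_width: 0.252
gripper_force: 0.0
```

Emit:
{"api": "servo_tool", "payload": {
  "commands": [
    [[0.75, 0, 0, 0, 0, 0, 0], [0.75, 0, 0, 0, 0, 0, 0], [0.75, 0, 0, 0, 0, 0, 0], [0.75, 0, 0, 0, 0, 0, 0], [0.75, 0, 0, 0, 0, 0, 0]]
  ]
}}

```text
time_s: 15.9
tcp_pos: [0.4662, 0.3243, 0.1736]
ee_rot: [[0.082, -0.997, -0.0], [-0.997, -0.082, -0.0], [0.0, 0.0, -1.0]]
wrist_force: [0.4, -0.7, -0.8]
gripper_width: 0.252
gripper_force: 0.0
```

```bash
python3 - <<'E'
from h import *
from station import r
look("p7")
s=r.sense(); print(s["tcp_pos"],s["wrist_force"])
E
```

```text
rect ((493.3687744140625, 53.11631774902344), (58.91607666015625, 137.5652313232422), 5.394631385803223) guide [ 0.0049 -0.1021]
[0.46620313 0.3244944  0.17369047] [ 0.23639207 -1.93477866 -0.42578772]
```

View pics/p7.png

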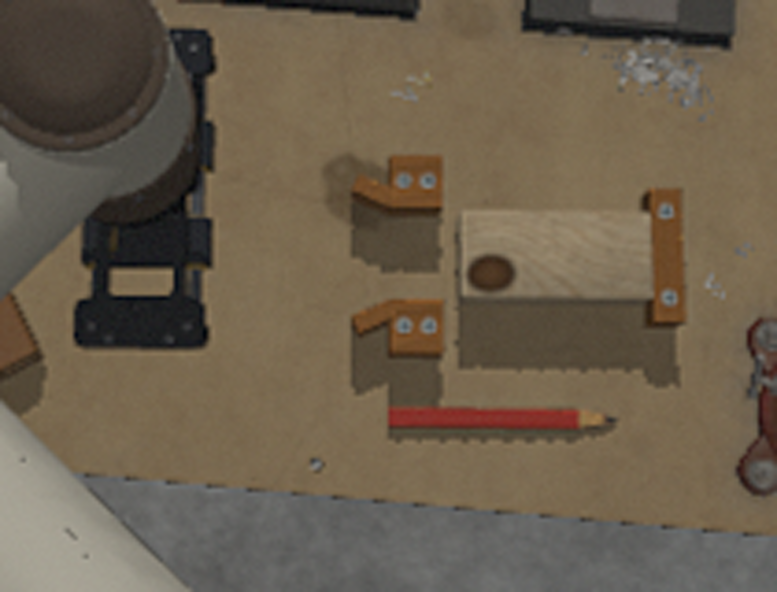

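The block spans columns 460–653, touching the stop. It is straight and centred to within a few mm (guide y about −0.102), the pencil is unmoved and the hand is clear.

```bash
python3 -c "
from station import r
print(r.finish_job())"
```

```text
the job is handed in; nothing more can be done
None
```

The block was pushed through the gap and sits flush against the end stop, straight and within about 5 mm of the centre line by the last camera measurement; the hand is clear, no bystander was touched, and the job is handed in (no verdict was returned).

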